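Meter three castor balls from the slide-gate feeder

ROBOT

A 6-joint arm with a two-finger parallel gripper is mounted at the origin on a cart in front of the work surface, level with it; the furniture and walls round the work are solid. World frame = base frame: x ahead of the robot, y to its left, z up, the work surface at z = 0. Lengths are in m, angles in rad, forces in N, time in s.
With the tool pointing down it reaches from about 0.25 to 0.775 m from the base axis. Payload 4 kg.
Tool frame: the origin (TCP) lies between the finger pads; the fingertips stand 14 mm ahead of it and the grasp point (between the pads) lies 5 mm behind it (nose_length is the distance from the TCP to the fingertips, in m); z points along the fingers, y is the line along which they close (so a half turn about z gives the same grasp; the last joint's range is limited). The gripper opens to 94 mm and grips with 3 to 60 N. Pads are 16 mm wide; open, the fingers measure 119 mm over their backs; the gripper's body (75 mm by 177 mm) begins 78 mm behind the grasp point.
Start: joints at [1.231, 0.087, 1.371, -0, 1.684, -0.103], TCP at [0.129, 0.535, 0.22] pointing down, gripper open.
Joint ranges: [-3.1, 3.1], [-0.76, 2.03], [0.27, 2.55], [-1.08, 4.22], [0.17, 2.65], [-2.57, 2.57]. Speed limits (rad/s): [2.79, 2.79, 3.14, 3.14, 3.14, 3.14].

INTERFACE

Orientations are given as [roll, pitch, yaw] about the fixed x, y, z axes, in that order (R = Rz(yaw) Ry(pitch) Rx(roll)).
In Python, from bench import * gives the robot as it stands.
- The arm moves only by the tool move_arm, never from a script. Its argument "steps" is one flat list of numbers, 7 for each row, row after row: the turn, a rotation vector about the world's x, y, z in rad, then the shift along the world's x, y, z in m, then the opening, from 0 (shut) to 1 (fully open). A call has 1 to 12 rows; each row is the pose to reach, as a shift and turn from the pose commanded when the call began; what a row does not reach only later rows make up. A row lasts 1/10 s, in which the tool goes at most 50 mm and 8.59 degrees, less where a joint would pass 70% of its speed; a pose out of reach is approached as far as the arm can. A call with a gripper value outside its range is refused whole. The fingers move at their own pace and stop on an object; the grip force is fixed at half the most. Time passes only in rows, so rows that repeat a pose let the fingers close. It gives the time, the measured TCP pose, the force, the opening and the grip force at its end, in the units of the state.
- get_obs(): the state, without advancing time (a new reading comes with each control period).
- snapshot(name): name is "side" or "top" or "wrist"; returns (picture, depth): 400x640x3 uint8, red, green, blue; 400x640 float32, m along the optical axis (not along the pixel's ray), 0 where there is no reading.
- camera_model(name): a dict with "fx", "fy", "cx", "cy" (pixels), "k1" (the pictures are not rectified: a ray, as slopes to the right and down, at radius r is drawn at 1 + k1 r^2 times it, then the intrinsics apply), "rvec" (rotation vector, rad) and "tvec" (3), from world to camera coordinates, as OpenCV has them. Camera axes: x right, y down, z forward; pixel columns grow to the right and rows downward; lengths in m; the calibration is good to about 2 mm. A picture is of the moment at which its call begins: read the wrist's pose just before it. camera_model takes no time and is no camera call; for the wrist camera it gives the pose at the moment of the call.
- close_job(): hands the job in; it is judged then, once.
Trained networks look in the newest picture that a camera, given by its name, has taken for a name from the list of things; names that differ only in an ending like _2 or _b are one class to them, and where a whole thing is asked for, a point or a joint stands for the part that bears it (a point fixed in the world has none). Each returns a list of dicts, best first, with "score" (0 to 1); they miss things now and then, are a little off and sometimes report something else, mostly with a low value. They report only what shows in the picture. A call takes as long as a camera call. They do not tell look-alikes from the thing itself.
- silhouettes(camera, target): "pixels" (400x640 bool, what is visible of it) and "uv" ([column, row] in pixels, amid what is visible of it).
- spot_point(camera, target): "uv" ([column, row] in pixels: a listed point, or the origin of a listed thing).
The state is a dict: "time": time; "joint_positions": joint angles; "qvel": joint speeds; "joint_torque": joint torques, N m; "tool_pos": TCP position; "ee_rot": TCP orientation; "wrist_force": force on the tool from outside, world axes, zero at the start; "wrist_torque": the same for the moment, N m; "width": finger opening in m; "finger_force": force on a finger pad.
Only numpy, scipy, OpenCV 4.12 (cv2) and the standard library are available. Lean on these libraries where they do the work, as an engineer would, in place of code of your own. Each camera call takes 0.05 s, during which the arm holds its last target. There are 200 camera calls.

TASK

Nest the blue cup fully down in the feeder's black holder, then slide the orange-blocked gate open just far enough to let exactly three brass balls run into the cup, and push the gate gently but fully shut again, so that the other two balls stay in the feeder. The balls must come through the gate, not by hand, none may land on the bench, the gate must not be rammed, and the pliers, black tape and multimeter stay where they are.

Things in the scene. Friction and masses are not known exactly. Their poses are not given: they have to be found in the camera images.
- feeder: Ball feeder fixed to the bench, 80 x 310 x 228 mm. Origin on the bench under the middle of its pocket row; y runs along the row, -x is the front. 7 open-topped pockets, centres at y = -75, -50 .. +75 mm; five hold a ball each, two are empty under a cap (which ones varies). A sliding gate is their floor. Dropped balls roll down a chute to the spout at the -y end and into the holder in 1 to 2 s.
- pocket_1 (a point): Centre of the first (-y) pocket on the gate's top face, at feeder (0, -75, 169) mm. Pockets are 22 mm square inside, walls 3 mm, top at z = 196. Opening bares them in turn from the -y end: a ball lies safe until its pocket's centre is bared (gate at 12 mm for this one, +25 mm for each next pocket) and has surely dropped at 23 mm (+25 each).
- mouth (a point): Middle of the front lip of the feeder's blue flared mouth, at feeder (-46, 0, 226) mm. From here the flare slopes down and back to z = 197 at x = -14, 181 mm long in y. It overhangs the gate's push block, so a gripper coming straight down on the block strikes it: come in tilted 30 to 45 degrees, hand leaning to the front (-x).
- spout (a point): Middle of the spout's underside, at feeder (0, -170, 110) mm; the spout is 30 mm wide in x, y = -88 to -187, z = 110 to 145 mm, and overhangs the holder.
- holder (a point): Centre of the holder's floor, at feeder (0, -170, 8) mm. A black round tapered socket 22 mm deep, inside diameter 53 mm at the floor, 60 mm at the mouth; the cup stands on its floor with 2 to 3 mm play, in any yaw. The spout hangs 102 mm above: bring the 56 mm cup in sideways between rim and spout, handle to the front right (-x, -y) so the hand clears the push block.
- gate (a joint): Opening of the sliding gate in m along the feeder's +y: 0 shut against a hard stop, 0.14 fully open. Plain slide with 3 N friction, no spring; stays where it is left. Starts shut or up to 6 mm ajar. Pushing it with over 35 N counts as ramming: stop by feel when it meets the stop.
- block (a point): Centre of the gate's solid orange push block (moves with the gate), 44 (x) x 100 (y) x 24 (z) mm, axes as the feeder; at feeder (-44, -35 + opening, 157) mm. End faces lie 50 mm to either side along y: push the -y end to open, the +y end to close. Too wide to grip; free space in front, beneath and beyond both ends.
- cup: Blue tapered cup, loose, about 90 g, open on top. Origin: centre of its underside, z up. 56 mm high, diameter 48 mm at the foot, 62 mm at the rim, wall 3, floor 4 mm. A bar handle 14 mm wide and 14 mm high, centred 47 mm above the underside, sticks out to the cup's -x; from 55 to 97 mm off the axis it can be pinched from above. Handle starts roughly towards the robot.
- ball_1: one of five equal brass balls, 18 mm diameter, about 24 g; origin at its centre; starts in a pocket of the feeder (which pocket varies)
- ball_2: one of five equal brass balls, 18 mm diameter, about 24 g; origin at its centre; starts in a pocket of the feeder (which pocket varies)
- ball_3: one of five equal brass balls, 18 mm diameter, about 24 g; origin at its centre; starts in a pocket of the feeder (which pocket varies)
- ball_4: one of five equal brass balls, 18 mm diameter, about 24 g; origin at its centre; starts in a pocket of the feeder (which pocket varies)
- ball_5: one of five equal brass balls, 18 mm diameter, about 24 g; origin at its centre; starts in a pocket of the feeder (which pocket varies)
- cap_1: fixed black round blanking cap, 23 mm across, on top of an empty pocket; origin at the centre of its underside
- cap_2: fixed black round blanking cap, 23 mm across, on top of an empty pocket; origin at the centre of its underside
- pliers: pair of blue-handled pliers lying flat, 55 x 181 x 14 mm; a bystander
- black_tape: roll of black tape lying flat, 70 mm across, 19 mm high; a bystander
- meter: hand multimeter lying on its back, 145 x 75 x 44 mm; a bystander
Mind the look-alikes: they are no part of the job. What is meant by the cup is not green or red, and is the larger of those in its own colour.

How it is judged:
On the way, in this order (a step that is already met when the one before it is completed fails the run):
1. the empty cup stands fully down in the holder, all balls still in the feeder (horizontal distance between cup and holder below 0.006 m and z of cup in the frame of holder below 0.003 m and angle between cup's own z axis and vertical below 0.08 rad and z of each of ball_1, ball_2, ball_3, ball_4, ball_5 in the frame of feeder above 0.172 m), for 0.2 s.
2. exactly three balls are in the cup and two in the feeder ((((horizontal distance between ball_1 and cup below 0.03 m and z of ball_1 in the frame of cup between 0.004 and 0.056 m) and (horizontal distance between ball_2 and cup below 0.03 m and z of ball_2 in the frame of cup between 0.004 and 0.056 m) and (horizontal distance between ball_3 and cup below 0.03 m and z of ball_3 in the frame of cup between 0.004 and 0.056 m) and z of each of ball_4, ball_5 in the frame of feeder above 0.172 m) or ((horizontal distance between ball_1 and cup below 0.03 m and z of ball_1 in the frame of cup between 0.004 and 0.056 m) and (horizontal distance between ball_2 and cup below 0.03 m and z of ball_2 in the frame of cup between 0.004 and 0.056 m) and z of each of ball_3, ball_5 in the frame of feeder above 0.172 m and (horizontal distance between ball_4 and cup below 0.03 m and z of ball_4 in the frame of cup between 0.004 and 0.056 m)) or ((horizontal distance between ball_1 and cup below 0.03 m and z of ball_1 in the frame of cup between 0.004 and 0.056 m) and (horizontal distance between ball_2 and cup below 0.03 m and z of ball_2 in the frame of cup between 0.004 and 0.056 m) and z of each of ball_3, ball_4 in the frame of feeder above 0.172 m and (horizontal distance between ball_5 and cup below 0.03 m and z of ball_5 in the frame of cup between 0.004 and 0.056 m)) or ((horizontal distance between ball_1 and cup below 0.03 m and z of ball_1 in the frame of cup between 0.004 and 0.056 m) and z of each of ball_2, ball_5 in the frame of feeder above 0.172 m and (horizontal distance between ball_3 and cup below 0.03 m and z of ball_3 in the frame of cup between 0.004 and 0.056 m) and (horizontal distance between ball_4 and cup below 0.03 m and z of ball_4 in the frame of cup between 0.004 and 0.056 m)) or ((horizontal distance between ball_1 and cup below 0.03 m and z of ball_1 in the frame of cup between 0.004 and 0.056 m) and z of each of ball_2, ball_4 in the frame of feeder above 0.172 m and (horizontal distance between ball_3 and cup below 0.03 m and z of ball_3 in the frame of cup between 0.004 and 0.056 m) and (horizontal distance between ball_5 and cup below 0.03 m and z of ball_5 in the frame of cup between 0.004 and 0.056 m)) or ((horizontal distance between ball_1 and cup below 0.03 m and z of ball_1 in the frame of cup between 0.004 and 0.056 m) and z of each of ball_2, ball_3 in the frame of feeder above 0.172 m and (horizontal distance between ball_4 and cup below 0.03 m and z of ball_4 in the frame of cup between 0.004 and 0.056 m) and (horizontal distance between ball_5 and cup below 0.03 m and z of ball_5 in the frame of cup between 0.004 and 0.056 m)) or (z of each of ball_1, ball_5 in the frame of feeder above 0.172 m and (horizontal distance between ball_2 and cup below 0.03 m and z of ball_2 in the frame of cup between 0.004 and 0.056 m) and (horizontal distance between ball_3 and cup below 0.03 m and z of ball_3 in the frame of cup between 0.004 and 0.056 m) and (horizontal distance between ball_4 and cup below 0.03 m and z of ball_4 in the frame of cup between 0.004 and 0.056 m)) or (z of each of ball_1, ball_4 in the frame of feeder above 0.172 m and (horizontal distance between ball_2 and cup below 0.03 m and z of ball_2 in the frame of cup between 0.004 and 0.056 m) and (horizontal distance between ball_3 and cup below 0.03 m and z of ball_3 in the frame of cup between 0.004 and 0.056 m) and (horizontal distance between ball_5 and cup below 0.03 m and z of ball_5 in the frame of cup between 0.004 and 0.056 m)) or (z of each of ball_1, ball_3 in the frame of feeder above 0.172 m and (horizontal distance between ball_2 and cup below 0.03 m and z of ball_2 in the frame of cup between 0.004 and 0.056 m) and (horizontal distance between ball_4 and cup below 0.03 m and z of ball_4 in the frame of cup between 0.004 and 0.056 m) and (horizontal distance between ball_5 and cup below 0.03 m and z of ball_5 in the frame of cup between 0.004 and 0.056 m)) or (z of each of ball_1, ball_2 in the frame of feeder above 0.172 m and (horizontal distance between ball_3 and cup below 0.03 m and z of ball_3 in the frame of cup between 0.004 and 0.056 m) and (horizontal distance between ball_4 and cup below 0.03 m and z of ball_4 in the frame of cup between 0.004 and 0.056 m) and (horizontal distance between ball_5 and cup below 0.03 m and z of ball_5 in the frame of cup between 0.004 and 0.056 m)))), for 0.2 s.
At the end, for the whole second after the job is handed in: Exactly three balls lie in the cup and two in their pockets; the cup stands upright (within 0.08 rad) on the holder's floor (within 3 mm in height, 6 mm sideways); the gate is shut to within 2 mm; everything is at rest ((((horizontal distance between ball_1 and cup below 0.03 m and z of ball_1 in the frame of cup between 0.004 and 0.056 m) and (horizontal distance between ball_2 and cup below 0.03 m and z of ball_2 in the frame of cup between 0.004 and 0.056 m) and (horizontal distance between ball_3 and cup below 0.03 m and z of ball_3 in the frame of cup between 0.004 and 0.056 m) and z of each of ball_4, ball_5 in the frame of feeder above 0.172 m) or ((horizontal distance between ball_1 and cup below 0.03 m and z of ball_1 in the frame of cup between 0.004 and 0.056 m) and (horizontal distance between ball_2 and cup below 0.03 m and z of ball_2 in the frame of cup between 0.004 and 0.056 m) and z of each of ball_3, ball_5 in the frame of feeder above 0.172 m and (horizontal distance between ball_4 and cup below 0.03 m and z of ball_4 in the frame of cup between 0.004 and 0.056 m)) or ((horizontal distance between ball_1 and cup below 0.03 m and z of ball_1 in the frame of cup between 0.004 and 0.056 m) and (horizontal distance between ball_2 and cup below 0.03 m and z of ball_2 in the frame of cup between 0.004 and 0.056 m) and z of each of ball_3, ball_4 in the frame of feeder above 0.172 m and (horizontal distance between ball_5 and cup below 0.03 m and z of ball_5 in the frame of cup between 0.004 and 0.056 m)) or ((horizontal distance between ball_1 and cup below 0.03 m and z of ball_1 in the frame of cup between 0.004 and 0.056 m) and z of each of ball_2, ball_5 in the frame of feeder above 0.172 m and (horizontal distance between ball_3 and cup below 0.03 m and z of ball_3 in the frame of cup between 0.004 and 0.056 m) and (horizontal distance between ball_4 and cup below 0.03 m and z of ball_4 in the frame of cup between 0.004 and 0.056 m)) or ((horizontal distance between ball_1 and cup below 0.03 m and z of ball_1 in the frame of cup between 0.004 and 0.056 m) and z of each of ball_2, ball_4 in the frame of feeder above 0.172 m and (horizontal distance between ball_3 and cup below 0.03 m and z of ball_3 in the frame of cup between 0.004 and 0.056 m) and (horizontal distance between ball_5 and cup below 0.03 m and z of ball_5 in the frame of cup between 0.004 and 0.056 m)) or ((horizontal distance between ball_1 and cup below 0.03 m and z of ball_1 in the frame of cup between 0.004 and 0.056 m) and z of each of ball_2, ball_3 in the frame of feeder above 0.172 m and (horizontal distance between ball_4 and cup below 0.03 m and z of ball_4 in the frame of cup between 0.004 and 0.056 m) and (horizontal distance between ball_5 and cup below 0.03 m and z of ball_5 in the frame of cup between 0.004 and 0.056 m)) or (z of each of ball_1, ball_5 in the frame of feeder above 0.172 m and (horizontal distance between ball_2 and cup below 0.03 m and z of ball_2 in the frame of cup between 0.004 and 0.056 m) and (horizontal distance between ball_3 and cup below 0.03 m and z of ball_3 in the frame of cup between 0.004 and 0.056 m) and (horizontal distance between ball_4 and cup below 0.03 m and z of ball_4 in the frame of cup between 0.004 and 0.056 m)) or (z of each of ball_1, ball_4 in the frame of feeder above 0.172 m and (horizontal distance between ball_2 and cup below 0.03 m and z of ball_2 in the frame of cup between 0.004 and 0.056 m) and (horizontal distance between ball_3 and cup below 0.03 m and z of ball_3 in the frame of cup between 0.004 and 0.056 m) and (horizontal distance between ball_5 and cup below 0.03 m and z of ball_5 in the frame of cup between 0.004 and 0.056 m)) or (z of each of ball_1, ball_3 in the frame of feeder above 0.172 m and (horizontal distance between ball_2 and cup below 0.03 m and z of ball_2 in the frame of cup between 0.004 and 0.056 m) and (horizontal distance between ball_4 and cup below 0.03 m and z of ball_4 in the frame of cup between 0.004 and 0.056 m) and (horizontal distance between ball_5 and cup below 0.03 m and z of ball_5 in the frame of cup between 0.004 and 0.056 m)) or (z of each of ball_1, ball_2 in the frame of feeder above 0.172 m and (horizontal distance between ball_3 and cup below 0.03 m and z of ball_3 in the frame of cup between 0.004 and 0.056 m) and (horizontal distance between ball_4 and cup below 0.03 m and z of ball_4 in the frame of cup between 0.004 and 0.056 m) and (horizontal distance between ball_5 and cup below 0.03 m and z of ball_5 in the frame of cup between 0.004 and 0.056 m))) and horizontal distance between cup and holder below 0.006 m and z of cup in the frame of holder below 0.003 m and angle between cup's own z axis and vertical below 0.08 rad and value of joint gate below 0.002 m and linear speed of each of ball_1, ball_2, ball_3, ball_4, ball_5, cup below 0.03 m/s); the robot touches nothing.
It fails at once if a ball lands on the bench or floor (height (world z) of any of ball_1, ball_2, ball_3, ball_4, ball_5 below 0.014 m).
It fails at once if the robot touches a ball (contact force between any of the arm, the fingers and ball_1 above 0.3 N or contact force between any of the arm, the fingers and ball_2 above 0.3 N or contact force between any of the arm, the fingers and ball_3 above 0.3 N or contact force between any of the arm, the fingers and ball_4 above 0.3 N or contact force between any of the arm, the fingers and ball_5 above 0.3 N).
It fails at once if the gate is rammed (pushed with over 35 N) (contact force between anything else and gate above 35 N).
It fails at once if pliers, tape or multimeter shifted by over 20 mm (distance of any of pliers, black_tape, meter from where it was at the start of the episode above 0.02 m).
It also fails if it takes over 64 s, if anything falls off the work surface, if the arm or the gripper's body presses on something with over 40 N, if the wrist force passes 120 N, or if a joint passes its speed limit or range.

## Working session

There is one attempt and no reset: what is moved stays moved. The work goes in short steps, Python scripts to look and compute and a tool call to move; the robot and the scene stay as the last step left them, time stands still between calls to the robot, and variables do not carry over. Pictures are saved under pics/ and viewed, at most 10 in all, crops included, and the job is handed in when it is done.

Besides the shell and the picture viewer there is one more tool, called after "Request:" as name(argument=value, ...) on one line, values as JSON. move_arm: Moves the arm, as the interface text tells. Its arguments: {"type":"object","properties":{"steps":{"type":"array"}},"required":["steps"]}

```bash
mkdir -p pics; ls
cat > h.py <<'E'
from bench import *
import numpy as np, cv2
def ray(c,uv):
    m=camera_model(c) if isinstance(c,str) else c
    d=np.array([(uv[0]-m['cx'])/m['fx'],(uv[1]-m['cy'])/m['fy']]); s=d.copy()
    for _ in range(20): s=d/(1+m['k1']*(s@s))
    R=cv2.Rodrigues(np.array(m['rvec'],float))[0]; t=np.array(m['tvec'],float).ravel()
    return -R.T@t, R.T@np.array([s[0],s[1],1.]),
def at_z(c,uv,z):
    o,d=ray(c,uv); return o+d*(z-o[2])/d[2]
def at_d(c,uv,dep):
    o,d=ray(c,uv); return o+d*dep
def proj(c,p):
    m=camera_model(c) if isinstance(c,str) else c
    R=cv2.Rodrigues(np.array(m['rvec'],float))[0]; q=R@np.array(p)+np.array(m['tvec'],float).ravel()
    s=q[:2]/q[2]; s=s*(1+m['k1']*(s@s)); return np.array([s[0]*m['fx']+m['cx'],s[1]*m['fy']+m['cy']])
def save(n,im): cv2.imwrite('pics/'+n,cv2.cvtColor(im,cv2.COLOR_RGB2BGR))
E
python3 - <<'E'
from h import *
np.set_printoptions(precision=4,suppress=True)
for c in ['top','side']:
    im,d=snapshot(c); save(c+'1.png',im)
    np.save(c+'_d.npy',d); np.save(c+'_i.npy',im)
    m=camera_model(c); print(c,ray(m,(320,200)))
    for t in ['cup','feeder','block','holder','mouth','spout','pocket_1','cap_1','ball_1','pliers','black_tape','meter']:
        for r in spot_point(c,t)[:6]:
            u=r['uv']; v=int(min(399,max(0,round(u[1])))); w=int(min(639,max(0,round(u[0]))))
            print(t,round(r['score'],2),np.round(u,1),at_d(m,u,d[v,w]))
print(get_obs()['time'])
E
```

```text
pics
top (array([ 0.3356, -0.0051,  1.2011]), array([ 0.2221, -0.0204, -0.9751]))
cup 0.86 [435. 262.] [ 0.3623 -0.3808  0.0055]
cup 0.85 [399.3 216. ] [ 0.5255 -0.2876  0.0052]
cup 0.48 [330.5 262.3] [ 0.3981 -0.0424  0.0001]
cup 0.45 [395.  262.1] [ 0.3764 -0.253  -0.0046]
feeder 0.44 [323.2 212.7] [ 0.5633 -0.0361  0.0065]
feeder 0.21 [264.2 209.3] [0.5598 0.1361 0.171 ]
block 0.62 [278.2 213.4] [0.5439 0.0971 0.1695]
holder 0.64 [324.9 210.8] [ 0.569  -0.0425  0.0072]
holder 0.5 [264.7 196.7] [0.5891 0.1277 0.2019]
mouth 0.78 [264.4 210.8] [0.5561 0.1363 0.1675]
spout 0.65 [325.8 203.7] [ 0.5918 -0.0479  0.0117]
pocket_1 0.69 [294.6 197.6] [0.5815 0.0451 0.1856]
cap_1 0.63 [296.4 199. ] [0.5782 0.0406 0.1799]
cap_1 0.58 [264.3 192.6] [0.6003 0.1276 0.2045]
cap_1 0.51 [274.3 196.5] [0.5907 0.1025 0.1865]
cap_1 0.38 [242.6 193.5] [0.6055 0.1894 0.1999]
ball_1 0.54 [286.2 196.8] [0.5865 0.0688 0.1852]
ball_1 0.46 [257.  194.5] [0.6022 0.1515 0.1848]
ball_1 0.45 [252.3 192.8] [0.6081 0.1642 0.1867]
ball_1 0.36 [293.9 200.7] [0.5702 0.0474 0.1964]
ball_1 0.35 [275.3 194.3] [0.5975 0.0
[... 700 characters left out ...]
6 [314.  175.3] [0.5496 0.0926 0.1695]
holder 0.76 [331.4 245.3] [ 0.5724 -0.0773  0.0199]
mouth 0.79 [313.1 152.4] [0.5562 0.146  0.2234]
spout 0.91 [326.1 211.9] [ 0.5581 -0.0621  0.1331]
pocket_1 0.74 [325.3 182.1] [0.5737 0.0312 0.1771]
pocket_1 0.74 [328.2 211.6] [ 0.5646 -0.0602  0.1321]
cap_1 0.6 [325.9 164.6] [0.5907 0.1083 0.1956]
cap_1 0.57 [327.9 151.4] [0.6143 0.1928 0.2002]
cap_1 0.52 [394.9 339.9] [ 0.6413 -0.4379  0.0298]
cap_1 0.45 [329.8 246. ] [ 0.567  -0.0798  0.0201]
cap_1 0.3 [386.5 281.1] [ 0.6865 -0.2506  0.0201]
pliers 0.56 [287.8 178.5] [0.49   0.3692 0.0103]
black_tape 0.82 [385.5 280. ] [ 0.686  -0.2443  0.0181]
meter 0.6 [397.2 338.8] [ 0.6461 -0.4385  0.0333]
1.3
```

Run:
```python
import cv2
im=cv2.imread('pics/top1.png'); cv2.imwrite('pics/top1c.png',cv2.resize(im[150:290,160:480],(800,350),interpolation=cv2.INTER_CUBIC))
im=cv2.imread('pics/top1.png'); cv2.imwrite('pics/top1f.png',cv2.resize(im[180:220,230:345],(805//1-5,278),interpolation=cv2.INTER_CUBIC))
```

```text
(no output)
```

View pics/top1c.png

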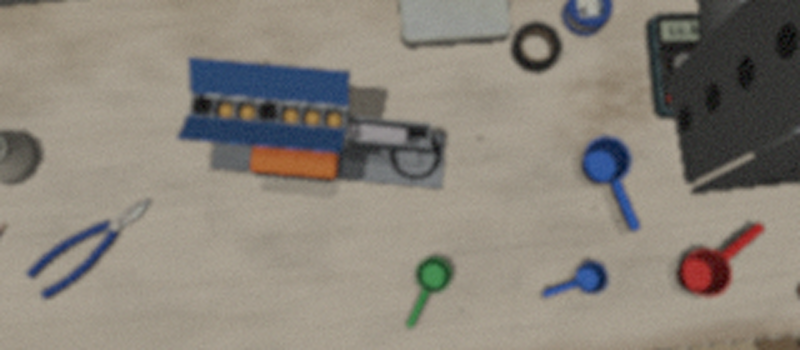

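View pics/side1.png

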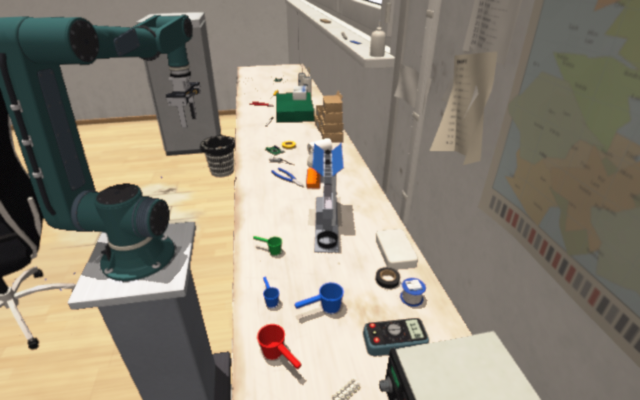

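View pics/top1f.png

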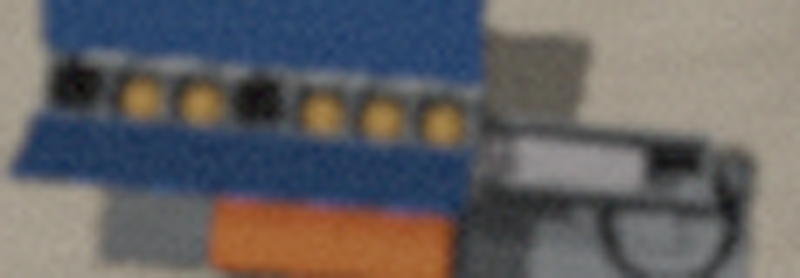

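Top view: blue cups are at full-frame px (399,216), the larger, and (395,262), the small one. Green is at (333,260) and red at (441,259). The larger blue cup at (399,216) is the one meant. In the pockets (right end = -y): balls in 1, 2 and 3, cap on 4, balls in 5 and 6, cap on 7. So the gate should open about 80–95 mm.

Run:
```python
from h import *
np.set_printoptions(precision=4,suppress=True)
im=np.load('top_i.npy'); d=np.load('top_d.npy'); m=camera_model('top')
hsv=cv2.cvtColor(im,cv2.COLOR_RGB2HSV)
def comps(mask,lo,z):
    n,l,s,c=cv2.connectedComponentsWithStats(mask.astype(np.uint8))
    for i in range(1,n):
        if s[i,4]>=lo: print(s[i,4],np.round(c[i],2),at_z(m,c[i],z))
roi=np.zeros(d.shape,bool); roi[180:215,230:302]=1
print('balls'); comps(roi&(hsv[...,0]>12)&(hsv[...,0]<28)&(hsv[...,1]>95)&(hsv[...,2]>100)&(np.arange(400)[:,None]<204),6,.178)
print('orange'); om=roi|False; om[180:230,240:310]=1
o=om&(hsv[...,0]<16)&(hsv[...,1]>150); comps(o,60,.169)
n,l,s,c=cv2.connectedComponentsWithStats(o.astype(np.uint8)); i=1+np.argmax(s[1:,4])
vs,us=np.where(l==i); P=np.array([at_d(m,(u,v),d[v,u]) for u,v in zip(us,vs)]); P=P[np.abs(P[:,2]-.169)<.008]
print('block',len(P),P.min(0),P.max(0),cv2.minAreaRect((P[:,:2]*1000).astype(np.float32)))
# cup
b=(hsv[...,0]>100)&(hsv[...,0]<125)&(hsv[...,1]>120); r=np.zeros_like(b); r[195:250,380:425]=1; b&=r
vs,us=np.where(b); P=np.array([at_d(m,(u,v),d[v,u]) for u,v in zip(us,vs)])
H=P[(P[:,2]>.04)&(P[:,2]<.065)]; print('cup pts',len(P),len(H))
c0=at_z(m,[399.3,216.],0.0); R=np.hypot(H[:,0]-c0[0],H[:,1]-c0[1])
hd=H[(R>.045)]; print('c0',c0,'handle mean',hd.mean(0),'len',R.max(), 'rim', H[R<.04].mean(0))
q=hd.mean(0)[:2]; vx,vy,x0,y0=cv2.fitLine(hd[:,:2].astype(np.float32),cv2.DIST_L2,0,.01,.01).ravel(); print('line',vx,vy,x0,y0,np.degrees(np.arctan2(vy,vx)))
# feeder: dark
for c in ['top','side']:
    snapshot(c); mm=camera_model(c)
    for t,z in [('holder',.008),('mouth',.226),('spout',.110),('pocket_1',.169),('feeder',0),('block',.157),('cap_1',.196),('cup',0)]:
        print(c,t,[(round(r['score'],2),at_z(mm,r['uv'],z)) for r in spot_point(c,t)[:3]])
```

```text
balls
21 [250.   193.62] [0.6087 0.1724 0.178 ]
22 [258.64 194.32] [0.604  0.1478 0.178 ]
21 [276. 196.] [0.5938 0.0984 0.178 ]
21 [284.38 196.57] [0.5895 0.0745 0.178 ]
22 [293.05 197.27] [0.5848 0.0499 0.178 ]
orange
309 [277.48 214.99] [0.5396 0.0996 0.169 ]
block 306 [0.5186 0.0519 0.1626] [0.5594 0.1472 0.1736] ((540.042724609375, 100.34611511230469), (96.5591049194336, 26.994544982910156), 78.44580078125)
cup pts 305 109
c0 [ 0.5263 -0.2888  0.    ] handle mean [ 0.4586 -0.3029  0.0526] len 0.09257569037062685 rim [ 0.5192 -0.2919  0.0502]
line 0.9629131 0.26981172 0.45861897 -0.3028952 15.653063
top holder [(0.95, array([ 0.5705, -0.0456,  0.008 ]))]
top mouth [(0.94, array([0.5416, 0.1375, 0.226 ])), (0.45, array([ 0.4923, -0.231 ,  0.226 ]))]
top spout [(0.59, array([ 0.5645, -0.0366,  0.11  ]))]
top pocket_1 [(0.78, array([0.5767, 0.0526, 0.169 ]))]
top feeder []
top block [(0.65, array([0.551 , 0.1073, 0.157 ]))]
top cap_1 [(0.61, array([0.5993, 0.1281, 0.196 ])), (0.37, array([0.6063, 0.191 , 0.196 ])), (0.3, array([ 0.4887, -0.231 ,  0.196 ]))]
top cup [(0.67, array([ 0.5238, -0.2833,  0.    ])), (0.63, array([ 0.3688, -0.399 ,  0.    ])), (0.5, array([ 0.3705, -0.2479,  0.    ]))]
side holder [(0.67, array([ 0.5707, -0.0599,  0.008 ]))]
side mouth [(0.77, array([0.5551, 0.1317, 0.226 ]))]
side spout [(0.9, array([ 0.5643, -0.0317,  0.11  ]))]
side pocket_1 [(0.91, array([0.5773, 0.03  , 0.169 ]))]
side feeder [(0.67, array([0.612 , 0.1391, 0.    ]))]
side block [(0.59, array([0.5532, 0.1244, 0.157 ]))]
side cap_1 [(0.57, array([0.6143, 0.1995, 0.196 ])), (0.48, array([0.5913, 0.1293, 0.196 ]))]
side cup [(0.89, array([ 0.5314, -0.3037,  0.    ])), (0.88, array([ 0.3778, -0.2559,  0.    ])), (0.84, array([ 0.4149, -0.0297,  0.    ]))]
```

Run:
```python
from h import *
o=get_obs(); print(o['time'],o['tool_pos'],o['ee_rot'],o['width'],o['wrist_force'])
from scipy.spatial.transform import Rotation as R
print(R.from_euler('xyz',o['ee_rot']).as_matrix().round(3)); print(ray('wrist',(320,200)))
```

```text
2.2 [0.12904867 0.5346764  0.21952309] [3.14146802e+00 1.76613333e-05 2.90475790e+00] 0.09400028669127193 [ 0.06335185 -0.20191679  0.87776205]
[[-0.972  0.235  0.   ]
 [ 0.235  0.972  0.   ]
 [-0.     0.    -1.   ]]
(array([0.06565086, 0.55022025, 0.38448388]), array([ 0.24639483, -0.04711796, -0.96832644]))
```

Request:
move_arm(steps=[0,0,0.51,0.32,-0.84,0,0.6,0,0,0.51,0.32,-0.84,0,0.6,0,0,0.51,0.32,-0.84,0,0.6,0,0,0.51,0.32,-0.84,0,0.6,0,0,0.51,0.32,-0.84,0,0.6,0,0,0.51,0.32,-0.84,0,0.6,0,0,0.51,0.32,-0.84,0,0.6,0,0,0.51,0.32,-0.84,0,0.6,0,0,0.51,0.32,-0.84,0,0.6,0,0,0.51,0.32,-0.84,0,0.6,0,0,0.51,0.32,-0.84,0,0.6,0,0,0.51,0.32,-0.84,0,0.6])

```text
time: 3.4
tool_pos: [0.3415, -0.0242, 0.2201]
ee_rot: [-3.141, 0.002, -2.869]
wrist_force: [1.3, 0.4, 0.8]
width: 0.0564
finger_force: 0.0
```

Request:
move_arm(steps=[0,0,0,0.11,-0.28,0,0.6,0,0,0,0.11,-0.28,0,0.6,0,0,0,0.11,-0.28,0,0.6,0,0,0,0.11,-0.28,0,0.6,0,0,0,0.11,-0.28,0,0.6,0,0,0,0.11,-0.28,0,0.6,0,0,0,0.11,-0.28,0,0.6,0,0,0,0.11,-0.28,0,0.6])

```text
time: 4.2
tool_pos: [0.451, -0.3027, 0.2184]
ee_rot: [3.139, -0.001, -2.87]
wrist_force: [0.3, 0.2, 1.3]
width: 0.0566
finger_force: 0.0
```

Run:
```python
from h import *
np.set_printoptions(precision=4,suppress=True)
m=camera_model('wrist'); im,d=snapshot('wrist'); save('w1.png',im)
o=get_obs(); print(o['time'],o['tool_pos'],o['ee_rot'],o['joint_positions'])
S=silhouettes('wrist','cup'); print([(s['score'],s['uv'],s['pixels'].sum()) for s in S])
hsv=cv2.cvtColor(im,cv2.COLOR_RGB2HSV)
b=(hsv[...,0]>100)&(hsv[...,0]<125)&(hsv[...,1]>120)
n,l,s,c=cv2.connectedComponentsWithStats(b.astype(np.uint8)); i=1+np.argmax(s[1:,4]); print(s[i],c[i])
vs,us=np.where((l==i)&(d>0)); P=np.array([at_d(m,(u,v),d[v,u]) for u,v in zip(us,vs)])
print(P.min(0),P.max(0))
T=P[(P[:,2]>.050)&(P[:,2]<.060)]
# rim circle + handle separation
cx=np.array([.525,-.286]); 
for _ in range(5):
    r=np.hypot(*(T[:,:2]-cx).T); K=T[(r<.036)&(r>.024)]
    A=np.c_[2*K[:,:2],np.ones(len(K))]; sol=np.linalg.lstsq(A,(K[:,:2]**2).sum(1),rcond=None)[0]; cx=sol[:2]
print('rim',cx,np.sqrt(sol[2]+cx@cx),len(K))
r=np.hypot(*(T[:,:2]-cx).T); H=T[(r>.05)&(r<.1)]; print('handle',H.mean(0),r.max(),len(H))
vx,vy,x0,y0=cv2.fitLine(H[:,:2].astype(np.float32),cv2.DIST_L2,0,.01,.01).ravel(); print(np.degrees(np.arctan2(vy,vx)), np.degrees(np.arctan2(*(cx-H.mean(0)[:2])[::-1])))
```

```text
4.25 [ 0.451  -0.3018  0.2192] [ 3.1402 -0.0005 -2.8688] [-0.6944  0.0719  1.3877  0.0004  1.6834 -2.538 ]
[(0.94, [539.1, 192.4], np.int64(2372)), (0.75, [310.7, 243.7], np.int64(3228)), (0.73, [243.8, 89.0], np.int64(4188)), (0.61, [384.6, 129.2], np.int64(1569))]
[ 283  163   54  113 2981] [309.9255 235.9856]
[ 0.4332 -0.319   0.0017] [ 0.5574 -0.2593  0.0576]
rim [ 0.5256 -0.2889] 0.02931492635678841 551
handle [ 0.4551 -0.3068  0.0534] 0.093798380641848 464
14.700139 14.253177536255656
```

View pics/w1.png

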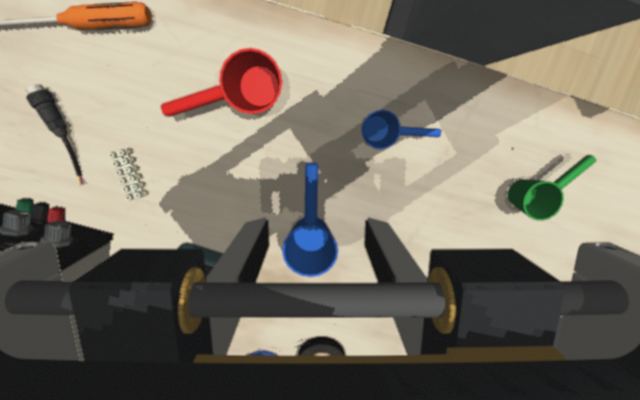

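The wrist picture confirms the larger blue cup at (310,245), with its handle running up to (312,165), centred between the fingers. The small blue cup is at (380,130), red at (250,80) and green at (543,198).

Request:
move_arm(steps=[0,0,-0.02,0.003,-0.0055,-0.05,0.6,0,0,-0.02,0.003,-0.0055,-0.1,0.6,0,0,-0.02,0.003,-0.0055,-0.14,0.6,0,0,-0.02,0.003,-0.0055,-0.165,0.6,0,0,-0.02,0.003,-0.0055,-0.177,0.6,0,0,-0.02,0.003,-0.0055,-0.177,0.6,0,0,-0.02,0.003,-0.0055,-0.177,0.6])

```text
time: 5.0
tool_pos: [0.4553, -0.3078, 0.0447]
ee_rot: [-3.139, 0.002, -2.888]
wrist_force: [0.4, -0.6, 0.9]
width: 0.0566
finger_force: 0.0
```

Close, then lift a little.

Request:
move_arm(steps=[0,0,0,-0.001,0,-0.002,0,0,0,0,-0.001,0,-0.002,0,0,0,0,-0.001,0,-0.002,0,0,0,0,-0.001,0,-0.002,0,0,0,0,-0.001,0,-0.002,0,0,0,0,-0.001,0,0.01,0,0,0,0,-0.001,0,0.03,0,0,0,0,-0.001,0,0.05,0,0,0,0,-0.001,0,0.05,0])

```text
time: 5.9
tool_pos: [0.4551, -0.3092, 0.0966]
ee_rot: [-3.136, 0.004, -2.888]
wrist_force: [1.3, -0.1, 0.2]
width: 0.0137
finger_force: 30.0
```

Run:
```python
from h import *
np.set_printoptions(precision=4,suppress=True)
o=get_obs(); print(o['time'],o['tool_pos'],o['ee_rot'],o['joint_positions'],o['width'])
m=camera_model('wrist'); im,d=snapshot('wrist')
hsv=cv2.cvtColor(im,cv2.COLOR_RGB2HSV)
b=(hsv[...,0]>100)&(hsv[...,0]<125)&(hsv[...,1]>120); b[:, :260]=0; b[:,360:]=0
n,l,s,c=cv2.connectedComponentsWithStats(b.astype(np.uint8)); i=1+np.argmax(s[1:,4]); print(s[i],c[i])
vs,us=np.where((l==i)&(d>0)); P=np.array([at_d(m,(u,v),d[v,u]) for u,v in zip(us,vs)])
print(P.min(0),P.max(0))
h=P[P[:,2]>np.percentile(P[:,2],60)];print(np.percentile(P[:,2],[5,50,80,95]))
save('w2.png',im)
# holder in side and top views w/ circle-ish dark detection from depth
for c in ['side','top']:
    im,d=snapshot(c); save(c+'2.png',im); mm=camera_model(c)
    for t,z in [('holder',.008)]:
        print(c,[(round(r['score'],2),at_z(mm,r['uv'],z)) for r in spot_point(c,t)[:3]])
```

```text
5.9 [ 0.4551 -0.3092  0.0966] [-3.1357  0.0042 -2.8884] [-0.6998  0.1387  1.5609 -0.      1.4347 -2.5238] 0.013742381868526925
[ 303  206   27   77 1923] [316.1113 244.0853]
[ 0.4274 -0.3193  0.0933] [ 0.4777 -0.2983  0.1929]
[0.1    0.1031 0.1038 0.1045]
side [(0.6, array([ 0.5704, -0.0584,  0.008 ]))]
top [(0.82, array([ 0.573 , -0.0385,  0.008 ])), (0.35, array([0.6586, 0.2077, 0.008 ]))]
```

```bash
cat > ov.py <<'E'
from h import *
def W(p,O,yaw):
    c,s=np.cos(yaw),np.sin(yaw); p=np.atleast_2d(p); return np.c_[O[0]+c*p[:,0]-s*p[:,1],O[1]+s*p[:,0]+c*p[:,1],p[:,2]]
th=np.linspace(0,2*np.pi,73)
def box(x0,x1,y0,y1,z): return np.array([[x0,y0,z],[x1,y0,z],[x1,y1,z],[x0,y1,z],[x0,y0,z]])
def feats(g): return [(np.c_[.030*np.cos(th),-.170+.030*np.sin(th),0*th+.030],(255,0,255)),
 (box(-.015,.015,-.187,-.088,.145),(0,255,0)),(box(-.011,.011,-.086,.086,.196),(255,255,255)),
 (box(-.066,-.022,-.085+g,.015+g,.169),(0,255,255)),(box(-.066,-.022,-.085+g,.015+g,.145),(0,160,160)),(np.array([[-.046,-.0905,.226],[-.046,.0905,.226]]),(255,255,0))]
def draw(c,im,roi,k,O,yaw,g):
    m=camera_model(c); u0,v0,u1,v1=roi
    I=cv2.resize(cv2.cvtColor(im,cv2.COLOR_RGB2BGR)[v0:v1,u0:u1],None,fx=k,fy=k,interpolation=cv2.INTER_CUBIC)
    for p,col in feats(g):
        q=np.array([(proj(m,w)-[u0,v0]+.5)*k for w in W(p,O,yaw)]); cv2.polylines(I,[np.round(q).astype(int)],False,col,1,cv2.LINE_AA)
    return I
E
python3 - <<'E'
from ov import *
O,yaw=(.599,.1233),-np.radians(11.04)
t=cv2.cvtColor(cv2.imread('pics/top1.png'),cv2.COLOR_BGR2RGB); s=cv2.cvtColor(cv2.imread('pics/side1.png'),cv2.COLOR_BGR2RGB)
a=draw('top',t,(232,182,346,222),7,O,yaw,.001); b=draw('side',s,(295,135,352,255),2.6*1,O,yaw,.001)
b=draw('side',s,(300,140,345,252),5,O,yaw,.001)
b1=cv2.rotate(b,cv2.ROTATE_90_CLOCKWISE)
C=np.zeros((a.shape[0]+b1.shape[0],798,3),np.uint8); C[:a.shape[0],:a.shape[1]]=a; C[a.shape[0]:,:b1.shape[1]]=b1
cv2.imwrite('pics/ov1.png',C); print(C.shape)
E
```

```text
(505, 798, 3)
```

View pics/ov1.png

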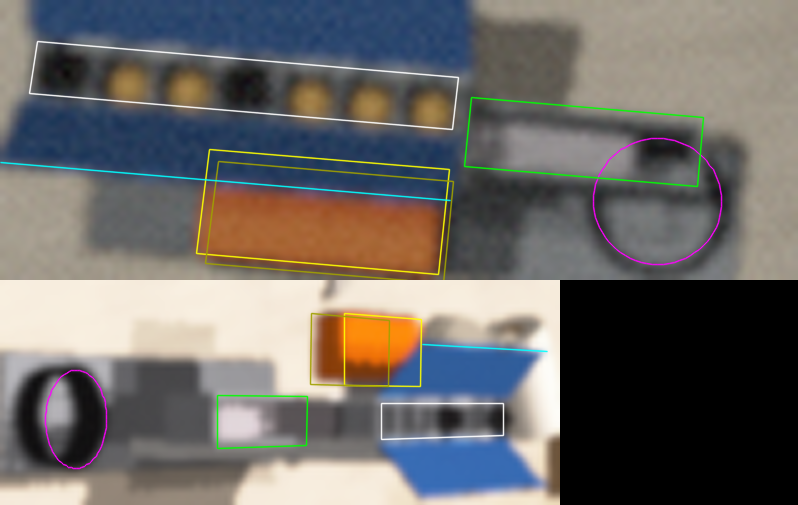

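The overlay shows the model fits. The pocket row, orange block and spout line up, and the holder ring in the top view is about 2 mm further to -y than drawn. I take the holder at (0.567, -0.0455).

Request:
move_arm(steps=[0,0,0.1,-0.01,0.04,-0.005,0,0,0,0.2,-0.02,0.085,-0.01,0,0,0,0.3,-0.03,0.13,-0.012,0,0,0,0.34,-0.032,0.166,-0.012,0,0,0,0.34,-0.032,0.166,-0.012,0,0,0,0.34,-0.032,0.166,-0.012,0])

```text
time: 6.75
tool_pos: [0.4254, -0.1311, 0.0798]
ee_rot: [-3.135, -0.011, -2.561]
wrist_force: [1.0, -0.7, 0.6]
width: 0.0136
finger_force: 30.0
```

```bash
cat > cupm.py <<'E'
from h import *
from scipy.optimize import least_squares
np.set_printoptions(precision=4,suppress=True)
# cup silhouette from top view: rim circle at height z
def rim(z,near):
    im,d=snapshot('top'); m=camera_model('top'); hsv=cv2.cvtColor(im,cv2.COLOR_RGB2HSV)
    b=(hsv[...,0]>100)&(hsv[...,0]<125)&(hsv[...,1]>110)
    vs,us=np.where(b&(d>0)); P=np.array([at_d(m,(u,v),d[v,u]) for u,v in zip(us,vs)])
    P=P[np.hypot(*(P[:,:2]-near).T)<.06]
    return P,im
E
python3 - <<'E'
from cupm import *
o=get_obs(); print(o['time'],o['tool_pos'],o['ee_rot'],o['joint_positions'])
a=o['ee_rot'][2]; tx=np.array([np.cos(a),np.sin(a)]); c=o['tool_pos'][:2]-.0737*tx; print('cup pred',c)
P,im=rim(0,c); print(len(P),P.min(0),P.max(0))
for cam in ['top','side']:
    snapshot(cam); mm=camera_model(cam); print(cam,[(round(r['score'],2),at_z(mm,r['uv'],o['tool_pos'][2]-.0455)) for r in spot_point(cam,'cup')[:4]])
E
```

```text
6.75 [ 0.4254 -0.1311  0.0798] [-3.135  -0.0113 -2.561 ] [-0.4165 -0.0742  1.8152 -0.0133  1.4012 -2.5657]
cup pred [ 0.487  -0.0907]
151 [ 0.4333 -0.1014  0.0309] [ 0.5152 -0.0627  0.4479]
top [(0.85, array([ 0.373 , -0.3876,  0.0343])), (0.74, array([0.6498, 0.1902, 0.0343])), (0.66, array([ 0.4031, -0.0456,  0.0343])), (0.46, array([ 0.488 , -0.0853,  0.0343]))]
side [(0.75, array([ 0.4094, -0.0793,  0.0343])), (0.64, array([ 0.4953, -0.0987,  0.0343])), (0.57, array([ 0.3845, -0.2866,  0.0343])), (0.56, array([ 0.3678, -0.4164,  0.0343]))]
```

Request:
move_arm(steps=[0,0,0,0.02,0.008,0.006,0,0,0,0,0.045,0.02,0.006,0,0,0,0,0.045,0.02,0.006,0,0,0,0,0.045,0.02,0.006,0])

```text
time: 7.4
tool_pos: [0.4706, -0.112, 0.086]
ee_rot: [-3.136, -0.012, -2.562]
wrist_force: [-0.4, -0.6, -1.4]
width: 0.0138
finger_force: 30.0
```

Run:
```python
from cupm import *
o=get_obs(); print(o['time'],o['tool_pos'],o['ee_rot'],o['joint_positions'])
a=o['ee_rot'][2]; tx=np.array([np.cos(a),np.sin(a)]); c=o['tool_pos'][:2]-.0737*tx; print('cup pred',c)
P,im=rim(0,c); save('top3.png',im)
sd,d=snapshot('side'); save('side3.png',sd)
from ov import *
A=draw('top',im,(290,190,350,240),8,(.599,.1233),-np.radians(11.04),0)
B=draw('side',sd,(290,195,350,260),6,(.599,.1233),-np.radians(11.04),0)
C=np.zeros((400,800,3),np.uint8); C[:,:480]=A; C[:390,480:800]=B[:,:320] if B.shape[1]>=320 else 0
cv2.imwrite('pics/ov2.png',C)
```

```text
7.4 [ 0.4706 -0.112   0.086 ] [-3.1355 -0.0117 -2.5623] [-0.3419  0.0095  1.7211 -0.0131  1.4132 -2.4899]
cup pred [ 0.5323 -0.0717]
```

View pics/ov2.png

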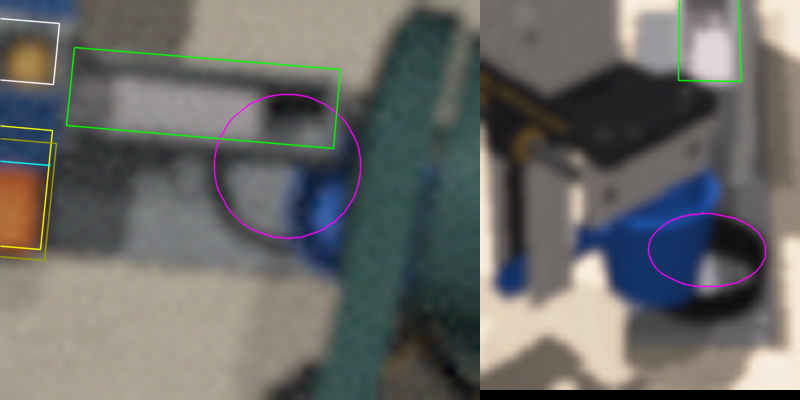

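Request:
move_arm(steps=[0,0,0,0.015,0.012,0,0,0,0,0,0.033,0.026,0,0,0,0,0,0.033,0.026,0,0,0,0,0,0.033,0.026,0,0,0,0,0,0.033,0.026,-0.007,0,0,0,0,0.033,0.026,-0.012,0,0,0,0,0.033,0.026,-0.016,0,0,0,0,0.033,0.026,-0.016,0])

```text
time: 8.3
tool_pos: [0.5027, -0.0856, 0.0693]
ee_rot: [-3.136, -0.012, -2.563]
wrist_force: [-0.9, -0.8, -1.3]
width: 0.0136
finger_force: 30.0
```

Run:
```python
from cupm import *
o=get_obs(); print(o['time'],o['tool_pos'],o['ee_rot'],o['joint_positions'],o['wrist_force'])
a=o['ee_rot'][2]; tx=np.array([np.cos(a),np.sin(a)]); c=o['tool_pos'][:2]-.0737*tx; print('cup pred',c)
sd,d=snapshot('side'); save('side4.png',sd); m=camera_model('side')
S=silhouettes('side','cup'); 
hsv=cv2.cvtColor(sd,cv2.COLOR_RGB2HSV); b=(hsv[...,0]>100)&(hsv[...,0]<125)&(hsv[...,1]>120); b[:200]=0; b[275:]=0; b[:,:295]=0
vs,us=np.where(b); P=np.array([at_d(m,(u,v),d[v,u]) for u,v in zip(us,vs)]); print(len(P),us.min(),us.max(),vs.min(),vs.max(),P.min(0),P.max(0))
# predicted rim for candidate
z=o['tool_pos'][2]-.0455; th=np.linspace(0,2*np.pi,60)
q=np.array([proj(m,(c[0]+.031*np.cos(t),c[1]+.031*np.sin(t),z+.056)) for t in th]); print('pred rim u,v',q.min(0),q.max(0))
cv2.imwrite('pics/s4.png',cv2.resize(cv2.imread('pics/side4.png')[195:265,290:360],None,fx=7,fy=7,interpolation=cv2.INTER_CUBIC))
```

```text
8.3 [ 0.5027 -0.0856  0.0693] [-3.1364 -0.012  -2.5625] [-0.2716  0.0828  1.6799 -0.0127  1.3829 -2.4191] [-0.8975 -0.797  -1.3229]
cup pred [ 0.5644 -0.0452]
322 304 337 222 244 [ 0.3799 -0.9282  0.0145] [ 0.5955 -0.0202  0.742 ]
pred rim u,v [316.4964 217.2518] [337.283 229.576]
```

View pics/s4.png

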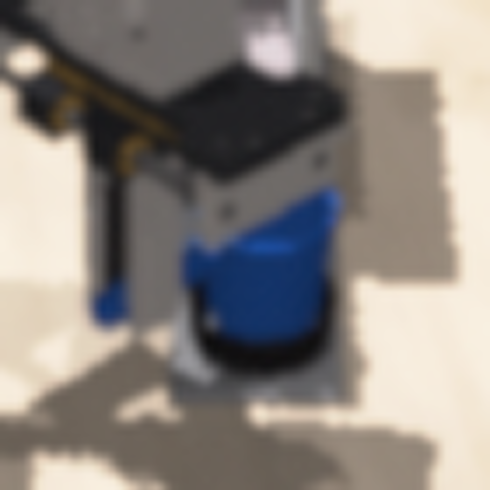

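The side picture shows the cup foot centred in the black ring (cup 205–328, ring 190–338), so I lower it.

Request:
move_arm(steps=[0,0,0,0,0,-0.004,0,0,0,0,0,0,-0.008,0,0,0,0,0,0,-0.011,0,0,0,0,0,0,-0.013,0,0,0,0,0,0,-0.013,0])

```text
time: 8.9
tool_pos: [0.5034, -0.0854, 0.0569]
ee_rot: [-3.136, -0.011, -2.562]
wrist_force: [-0.5, -0.5, -0.7]
width: 0.0137
finger_force: 30.0
```

Request:
move_arm(steps=[0,0,0,0,0,-0.0015,0,0,0,0,0,0,-0.003,0,0,0,0,0,0,-0.0045,0,0,0,0,0,0,-0.0045,0])

```text
time: 9.3
tool_pos: [0.5036, -0.0864, 0.0544]
ee_rot: [-3.133, -0.011, -2.562]
wrist_force: [-5.2, -1.5, 6.6]
width: 0.0135
finger_force: 30.0
```

Request:
move_arm(steps=[0,0,0,0,0,0,0.3,0,0,0,0,0,0,0.3,0,0,0,0,0,0,0.3,0,0,0,0,0,0,0.3])

```text
time: 9.7
tool_pos: [0.5038, -0.0853, 0.0527]
ee_rot: [-3.135, -0.01, -2.562]
wrist_force: [-0.4, -0.2, -0.1]
width: 0.0284
finger_force: 0.0
```

```bash
cat > fit.py <<'E'
from cupm import *
o=get_obs(); print(o['time'],o['tool_pos'],o['width'],o['wrist_force'])
m=camera_model('wrist'); im,d=snapshot('wrist'); hsv=cv2.cvtColor(im,cv2.COLOR_RGB2HSV)
b=(hsv[...,0]>100)&(hsv[...,0]<125)&(hsv[...,1]>120)&(d>0)
vs,us=np.where(b); P=np.array([at_d(m,(u,v),d[v,u]) for u,v in zip(us,vs)])
k=np.hypot(*(P[:,:2]-[.503,-.086]).T)<.035; P=P[k]; T=P[P[:,2]>np.percentile(P[:,2],50)-.004]
print('wrist handle',len(P),np.percentile(P[:,2],[5,50,95]),T.mean(0))
A=np.c_[T[:,:2],np.ones(len(T))]; s=np.linalg.lstsq(A,T[:,2],rcond=None)[0]; print('slope',s)
sd,d=snapshot('side'); save('side5.png',sd); m=camera_model('side')
print([(round(r['score'],2),r['uv'],at_z(m,r['uv'],.008)) for r in spot_point('side','cup')])
E
python3 fit.py
```

```text
9.7 [ 0.5038 -0.0853  0.0527] 0.028444306376405028 [-0.3879 -0.1918 -0.0699]
wrist handle 1898 [0.0586 0.0611 0.0626] [ 0.5035 -0.087   0.0634]
slope [-0.4102  0.0984  0.2784]
[(0.95, [273.7, 351.6], array([ 0.3726, -0.4022,  0.008 ])), (0.75, [326.2, 244.0], array([ 0.5612, -0.0543,  0.008 ])), (0.67, [272.6, 304.4], array([ 0.381 , -0.2647,  0.008 ])), (0.59, [275.2, 245.2], array([ 0.407 , -0.0318,  0.008 ]))]
```

Handle top measures 0.061 m against 0.062 m expected, so the cup is seated. Next I retreat and work out the tilted push pose.

Request:
move_arm(steps=[0,0,0,0,0,0.015,0.3,0,0,0,0,0,0.05,0.3,0,0,0,-0.01,-0.01,0.09,0.3,0,0,0,-0.04,-0.03,0.11,0,0,0,0,-0.08,-0.03,0.12,0,0,0,0,-0.1,-0.03,0.13,0,0,0,0,-0.1,-0.03,0.13,0])

```text
time: 10.55
tool_pos: [0.403, -0.1159, 0.1849]
ee_rot: [-3.131, -0.008, -2.563]
wrist_force: [-0.3, -1.0, 0.4]
width: 0.0013
finger_force: 0.0
```

```bash
cat > push.py <<'E'
from cupm import *
from scipy.spatial.transform import Rotation as R
O=np.array([.5985,.1215]); YAW=-np.radians(11.04)
def w(p):
    c,s=np.cos(YAW),np.sin(YAW); return np.array([O[0]+c*p[0]-s*p[1],O[1]+s*p[0]+c*p[1],p[2]])
def rel():
    o=get_obs(); c=np.cos(YAW);s=np.sin(YAW); d=np.array(o['tool_pos'])-[O[0],O[1],0]
    return np.array([c*d[0]+s*d[1],-s*d[0]+c*d[1],d[2]])
def plan(tilt,pts):
    o=get_obs(); print(o['time'],o['tool_pos'],o['ee_rot'],o['joint_positions'],o['wrist_force'])
    z=np.array([np.cos(YAW)*np.sin(tilt),np.sin(YAW)*np.sin(tilt),-np.cos(tilt)]); y=np.array([-np.sin(YAW),np.cos(YAW),0]); x=np.cross(y,z)
    Rt=R.from_matrix(np.c_[x,y,z]); D=Rt*R.from_euler('xyz',o['ee_rot']).inv(); print('turn',D.as_rotvec(),np.degrees(D.magnitude()))
    print('rel now',rel())
    for p in pts: print(p,'shift',w(p)-o['tool_pos'])
E
python3 - <<'E'
from push import *
plan(np.radians(40),[(-.14,-.135,.21),(-.055,-.125,.163)])
sd,d=snapshot('side'); save('side6.png',sd); m=camera_model('side')
print([(round(r['score'],2),r['uv'],at_z(m,r['uv'],.008)) for r in spot_point('side','cup')][:3])
cv2.imwrite('pics/s6.png',cv2.resize(cv2.imread('pics/side6.png')[140:265,280:360],None,fx=4.5,fy=4.5,interpolation=cv2.INTER_CUBIC))
E
```

```text
10.55 [ 0.403  -0.1159  0.1849] [-3.1312 -0.0083 -2.5635] [-0.4052 -0.2023  1.7138 -0.0127  1.626  -2.5549] [-0.251  -1.0094  0.361 ]
turn [ 0.1486 -0.7081 -0.7342] 59.059973385172995
rel now [-0.1464 -0.2705  0.1849]
(-0.14, -0.135, 0.21) shift [0.0323 0.1317 0.0251]
(-0.055, -0.125, 0.163) shift [ 0.1176  0.1253 -0.0219]
[(0.91, [274.7, 305.3], array([ 0.386 , -0.2686,  0.008 ])), (0.8, [276.3, 246.7], array([ 0.4097, -0.0395,  0.008 ])), (0.72, [323.9, 241.9], array([ 0.5562, -0.043 ,  0.008 ]))]
```

View pics/s6.png

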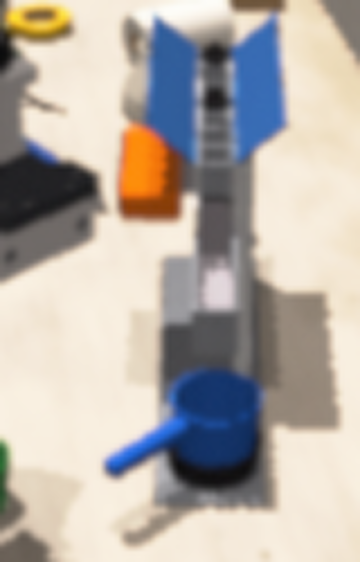

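The side picture shows the cup upright in the ring under the spout, with its handle to the front right (110,465). The gate block is free. Now I move to the pre-push pose.

Request:
move_arm(steps=[0.0186,-0.0885,-0.0918,0.004,0.0165,0.003,0,0.0372,-0.177,-0.1836,0.008,0.033,0.006,0,0.0557,-0.2655,-0.2753,0.012,0.0494,0.0094,0,0.0743,-0.354,-0.3671,0.016,0.066,0.0125,0,0.0929,-0.4426,-0.4589,0.02,0.0823,0.0157,0,0.1115,-0.5311,-0.5507,0.024,0.0988,0.0188,0,0.13,-0.6196,-0.6424,0.028,0.1152,0.022,0,0.1486,-0.7081,-0.7342,0.0323,0.1317,0.0251,0,0.1486,-0.7081,-0.7342,0.0323,0.1317,0.0251,0,0.1486,-0.7081,-0.7342,0.0323,0.1317,0.0251,0])

```text
time: 11.65
tool_pos: [0.4358, 0.0181, 0.2066]
ee_rot: [3.14, 0.694, 2.955]
wrist_force: [-0.2, 0.4, 0.6]
width: 0.0005
finger_force: 0.0
```

Run:
```python
from push import *
plan(np.radians(40),[(-.055,-.125,.163),(-.055,-.105,.163)])
# block -y face by top depth
im,d=snapshot('top'); m=camera_model('top'); save('top7.png',im)
hsv=cv2.cvtColor(im,cv2.COLOR_RGB2HSV); o=(hsv[...,0]<16)&(hsv[...,1]>150); r=np.zeros_like(o); r[190:235,240:310]=1
vs,us=np.where(o&r); P=np.array([at_z(m,(u,v),.169) for u,v in zip(us,vs)])-[O[0],O[1],0]
c,s=np.cos(YAW),np.sin(YAW); f=np.c_[c*P[:,0]+s*P[:,1],-s*P[:,0]+c*P[:,1]]; print(len(f),f.min(0),f.max(0))
```

```text
11.65 [0.4358 0.0181 0.2066] [3.1395 0.6938 2.9553] [ 0.003  -0.6858  2.1258 -0.1392  1.0207 -1.3515] [-0.1926  0.3798  0.6009]
turn [-0.0024 -0.0039 -0.0077] 0.5156896010663533
rel now [-0.1399 -0.1327  0.2066]
(-0.055, -0.125, 0.163) shift [ 0.0848 -0.0087 -0.0436]
(-0.055, -0.105, 0.163) shift [ 0.0886  0.0109 -0.0436]
310 [-0.0677 -0.081 ] [-0.0402  0.0162]
```

Request:
move_arm(steps=[0,0,0,0.028,-0.003,-0.014,0,0,0,0,0.056,-0.006,-0.028,0,0,0,0,0.085,-0.009,-0.043,0,0,0,0,0.085,-0.009,-0.043,0,0,0,0,0.085,-0.009,-0.043,0,0,0,0,0.0865,-0.001,-0.043,0,0,0,0,0.088,0.007,-0.043,0,0,0,0,0.089,0.011,-0.043,0,0,0,0,0.089,0.011,-0.043,0])

```text
time: 12.6
tool_pos: [0.525, 0.0275, 0.1662]
ee_rot: [3.139, 0.698, 2.951]
wrist_force: [-0.4, -0.1, -0.6]
width: 0.0002
finger_force: 0.0
```

Run:
```python
from push import *
o=get_obs(); print(rel(),o['wrist_force'],o['joint_positions'],o['time'])
```

```text
[-0.0541 -0.1063  0.1662] [-0.3518 -0.1121 -0.5938] [ 0.0348 -0.4005  2.0545 -0.1952  0.8115 -1.262 ] 12.6
```

Request:
move_arm(steps=[0,0,0,0.0006,0.003,-0.002,0,0,0,0,0.0012,0.006,-0.002,0,0,0,0,0.0018,0.009,-0.002,0,0,0,0,0.0024,0.012,-0.002,0,0,0,0,0.003,0.015,-0.002,0,0,0,0,0.0036,0.018,-0.002,0,0,0,0,0.0042,0.021,-0.002,0])

```text
time: 13.3
tool_pos: [0.5291, 0.048, 0.163]
ee_rot: [3.141, 0.696, 2.951]
wrist_force: [-1.0, -3.2, 1.4]
width: 0.0003
finger_force: 1.7
```

```bash
cat > blk.py <<'E'
from push import *
o=get_obs(); print(rel(),o['wrist_force'],o['time'])
im,d=snapshot('top'); m=camera_model('top'); save('top_%d.png'%(o['time']*100),im)
hsv=cv2.cvtColor(im,cv2.COLOR_RGB2HSV); o=(hsv[...,0]<16)&(hsv[...,1]>150); r=np.zeros_like(o); r[190:235,220:310]=1
vs,us=np.where(o&r); P=np.array([at_z(m,(u,v),.169) for u,v in zip(us,vs)])-[O[0],O[1],0]
c,s=np.cos(YAW),np.sin(YAW); f=np.c_[c*P[:,0]+s*P[:,1],-s*P[:,0]+c*P[:,1]]; print(len(f),f.min(0),f.max(0))
r=np.zeros_like(o); r[180:203,230:302]=1
n,l,st,ce=cv2.connectedComponentsWithStats((r&(hsv[...,0]>12)&(hsv[...,0]<28)&(hsv[...,1]>95)&(hsv[...,2]>100)).astype(np.uint8)); print('balls',[(st[i,4],ce[i].round(1)) for i in range(1,n) if st[i,4]>4])
E
python3 blk.py
```

```text
[-0.054  -0.0855  0.163 ] [-1.0182 -3.1737  1.4292] 13.3
300 [-0.0684 -0.0709] [-0.0402  0.0241]
balls [(np.int32(24), array([249.3, 193.3])), (np.int32(25), array([258.2, 194.2])), (np.int32(22), array([275.2, 195.8])), (np.int32(21), array([284. , 196.4])), (np.int32(23), array([292.6, 197.3]))]
```

Contact made at about 3 N with the gate about 11 mm open and all five balls still in. I push on another 78 mm to about 89 mm.

Request:
move_arm(steps=[0,0,0,0.0012,0.0064,0,0,0,0,0,0.0025,0.0128,0,0,0,0,0,0.0037,0.0192,0,0,0,0,0,0.005,0.0256,0,0,0,0,0,0.0062,0.032,0,0,0,0,0,0.0075,0.0384,0,0,0,0,0,0.0087,0.0448,0,0,0,0,0,0.01,0.0512,0,0,0,0,0,0.0112,0.0576,0,0,0,0,0,0.0125,0.064,0,0,0,0,0,0.0137,0.0704,0,0,0,0,0,0.015,0.0766,0,0])

```text
time: 14.55
tool_pos: [0.5443, 0.1253, 0.1629]
ee_rot: [3.139, 0.696, 2.951]
wrist_force: [1.7, -4.9, 1.0]
width: 0.0007
finger_force: 1.8
```

```bash
python3 blk.py
```

```text
[-0.054  -0.0066  0.1629] [ 1.7283 -4.8832  0.9505] 14.55
295 [-0.0677  0.0072] [-0.0399  0.1013]
balls [(np.int32(23), array([249.2, 193.3])), (np.int32(23), array([258. , 194.2]))]
```

Only two balls remain, in pockets 5 and 6. I back off and go round to the +y end while the balls run.

Request:
move_arm(steps=[0,0,0,-0.002,-0.01,0,0,0,0,0,-0.034,-0.004,0.016,0,0,0,0,-0.066,0.003,0.032,0,0,0,0,-0.096,0.0085,0.047,0,0,0,0,-0.09,0.045,0.047,0,0,0,0,-0.082,0.085,0.047,0,0,0,0,-0.074,0.125,0.047,0,0,0,0,-0.066,0.162,0.047,0,0,0,0,-0.066,0.162,0.047,0,0,0,0,-0.066,0.162,0.047,0])

```text
time: 15.6
tool_pos: [0.4775, 0.2881, 0.2091]
ee_rot: [3.14, 0.694, 2.953]
wrist_force: [-0.1, 0.1, -0.6]
width: 0.0005
finger_force: 0.0
```

```bash
python3 blk.py
python3 - <<'E'
from push import *
plan(np.radians(40),[(-.054,.14,.163),(-.054,.125,.163)])
sd,d=snapshot('side'); save('side8.png',sd)
cv2.imwrite('pics/s8.png',cv2.resize(cv2.imread('pics/side8.png')[135:265,280:370],None,fx=4.5,fy=4.5,interpolation=cv2.INTER_CUBIC))
E
```

```text
[-0.1506  0.1403  0.2091] [-0.1449  0.1268 -0.5516] 15.6
308 [-0.0671  0.0044] [-0.0399  0.1021]
balls [(np.int32(24), array([249.5, 193.4])), (np.int32(25), array([258.2, 194.2]))]
15.65 [0.4776 0.287  0.2094] [3.1396 0.6947 2.9519] [ 0.7535 -0.1704  1.7943 -0.6053  1.1399 -0.4762] [ 0.8007 -0.4687 -0.1728]
turn [-0.0021 -0.0031 -0.0043] 0.3261751698526649
rel now [-0.1504  0.1393  0.2094]
(-0.054, 0.14, 0.163) shift [ 0.0947 -0.0178 -0.0464]
(-0.054, 0.125, 0.163) shift [ 0.0919 -0.0325 -0.0464]
```

View pics/s8.png

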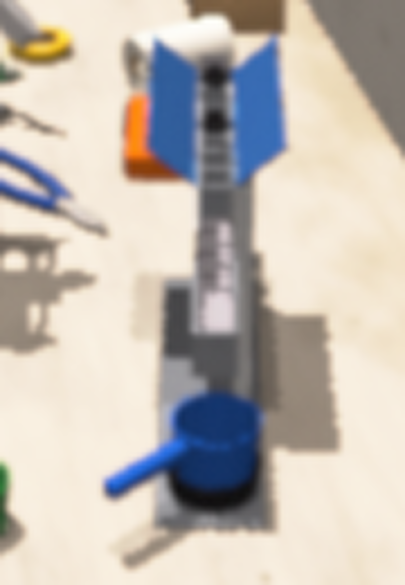

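The side picture shows the cup still upright at (215,440), no ball on the bench, and the block at (150,140) still open. I go in behind its +y end.

Request:
move_arm(steps=[0,0,0,0.032,-0.006,-0.015,0,0,0,0,0.064,-0.012,-0.031,0,0,0,0,0.095,-0.018,-0.046,0,0,0,0,0.095,-0.018,-0.046,0,0,0,0,0.095,-0.018,-0.046,0,0,0,0,0.094,-0.023,-0.046,0,0,0,0,0.093,-0.028,-0.046,0,0,0,0,0.092,-0.032,-0.046,0,0,0,0,0.0915,-0.035,-0.046,0,0,0,0,0.091,-0.038,-0.046,0])

```text
time: 16.7
tool_pos: [0.5689, 0.2487, 0.1645]
ee_rot: [3.139, 0.696, 2.951]
wrist_force: [0.2, 0.1, 0.2]
width: 0.0003
finger_force: 0.0
```

```bash
python3 blk.py
```

```text
[-0.0534  0.1192  0.1645] [0.2161 0.1111 0.1972] 16.7
327 [-0.0687  0.0052] [-0.0399  0.1049]
balls [(np.int32(23), array([249.4, 193.3])), (np.int32(24), array([258.1, 194.2]))]
```

Request:
move_arm(steps=[0,0,0,-0.0006,-0.003,0,0,0,0,0,-0.0012,-0.006,0,0,0,0,0,-0.0024,-0.0124,0,0,0,0,0,-0.0037,-0.019,0,0,0,0,0,-0.005,-0.0257,0,0,0,0,0,-0.0063,-0.0325,0,0,0,0,0,-0.0077,-0.0395,0,0,0,0,0,-0.0091,-0.0465,0,0,0,0,0,-0.0105,-0.0536,0,0,0,0,0,-0.0119,-0.061,0,0,0,0,0,-0.0134,-0.0685,0,0,0,0,0,-0.0148,-0.076,0,0])

```text
time: 17.95
tool_pos: [0.5543, 0.1721, 0.1641]
ee_rot: [3.139, 0.696, 2.951]
wrist_force: [-1.1, 3.7, 2.4]
width: 0.0004
finger_force: 1.9
```

```bash
python3 blk.py
```

```text
[-0.0531  0.0412  0.1641] [-1.1121  3.704   2.3889] 17.95
330 [-0.0689 -0.0718] [-0.0403  0.027 ]
balls [(np.int32(21), array([250.1, 193.6])), (np.int32(22), array([259. , 194.3]))]
```

Request:
move_arm(steps=[0,0,0,-0.0004,-0.002,0,0,0,0,0,-0.0008,-0.004,0,0,0,0,0,-0.0012,-0.006,0,0,0,0,0,-0.0014,-0.007,0,0,0,0,0,-0.0016,-0.008,0,0])

```text
time: 18.5
tool_pos: [0.5529, 0.1648, 0.164]
ee_rot: [3.139, 0.696, 2.951]
wrist_force: [1.3, 3.4, 2.0]
width: -0.0
finger_force: 1.6
```

Request:
move_arm(steps=[0,0,0,-0.0002,-0.001,0,0,0,0,0,-0.0004,-0.002,0,0,0,0,0,-0.0006,-0.003,0,0])

```text
time: 18.8
tool_pos: [0.5523, 0.1618, 0.164]
ee_rot: [3.139, 0.696, 2.951]
wrist_force: [0.9, 2.8, 0.9]
width: 0.0001
finger_force: 1.6
```

Request:
move_arm(steps=[0,0,0,-0.0002,-0.001,0,0,0,0,0,-0.0003,-0.0015,0,0,0,0,0,-0.0004,-0.002,0,0])

```text
time: 19.1
tool_pos: [0.5518, 0.1597, 0.164]
ee_rot: [3.139, 0.696, 2.951]
wrist_force: [1.1, 2.2, 0.5]
width: 0.0004
finger_force: 1.6
```

Request:
move_arm(steps=[0,0,0,-0.0002,-0.001,0,0,0,0,0,-0.0003,-0.0015,0,0])

```text
time: 19.3
tool_pos: [0.5517, 0.159, 0.1641]
ee_rot: [3.137, 0.696, 2.95]
wrist_force: [2.8, 6.4, -0.8]
width: 0.0006
finger_force: 3.2
```

Request:
move_arm(steps=[0,0,0,-0.0001,-0.0006,0,0,0,0,0,-0.0001,-0.0006,0,0])

```text
time: 19.5
tool_pos: [0.5517, 0.159, 0.1641]
ee_rot: [3.135, 0.696, 2.95]
wrist_force: [2.6, 6.8, -1.2]
width: 0.0004
finger_force: 3.5
```

```bash
python3 blk.py
```

```text
[-0.0531  0.0279  0.1641] [ 2.5713  6.779  -1.2086] 19.5
323 [-0.0692 -0.0842] [-0.0402  0.0141]
balls [(np.int32(18), array([250.3, 193.7])), (np.int32(22), array([259. , 194.3]))]
```

Request:
move_arm(steps=[0,0,0,-0.0002,-0.001,0,0,0,0,0,-0.0002,-0.001,0,0])

```text
time: 19.75
tool_pos: [0.5517, 0.159, 0.1641]
ee_rot: [3.133, 0.697, 2.949]
wrist_force: [4.0, 10.1, -1.6]
width: 0.0005
finger_force: 4.9
```

The gate sits firmly on its stop: force rises to 10 N with no motion. I back away.

Request:
move_arm(steps=[0,0,0,0.001,0.005,0,0,0,0,0,0.003,0.016,0,0,0,0,0,-0.03,0.02,0.016,0,0,0,0,-0.065,0.025,0.035,0,0,0,0,-0.1,0.03,0.05,0,0,0,0,-0.15,0.04,0.06,0,0,0,0,-0.15,0.04,0.06,0,0,0,0,-0.15,0.04,0.06,0])

```text
time: 20.55
tool_pos: [0.4006, 0.1974, 0.2244]
ee_rot: [3.139, 0.697, 2.953]
wrist_force: [1.7, -0.3, -0.8]
width: 0.0008
finger_force: 0.0
```

```bash
python3 blk.py
python3 - <<'E'
from h import *
sd,d=snapshot('side'); save('side9.png',sd)
tp,d=snapshot('top'); save('top9.png',tp)
a=cv2.resize(cv2.imread('pics/side9.png')[135:265,280:370],None,fx=4,fy=4,interpolation=cv2.INTER_CUBIC)
b=cv2.resize(cv2.imread('pics/top9.png')[180:225,290:350],None,fx=7,fy=7,interpolation=cv2.INTER_CUBIC)
C=np.zeros((520,790,3),np.uint8); C[:520,:360]=a; C[:315,365:785]=b; cv2.imwrite('pics/end.png',C)
E
```

```text
[-0.2088  0.0366  0.2244] [ 1.7457 -0.285  -0.7663] 20.55
311 [-0.0675 -0.0853] [-0.0402  0.013 ]
balls [(np.int32(19), array([250.1, 193.6])), (np.int32(22), array([259. , 194.3]))]
```

View pics/end.png

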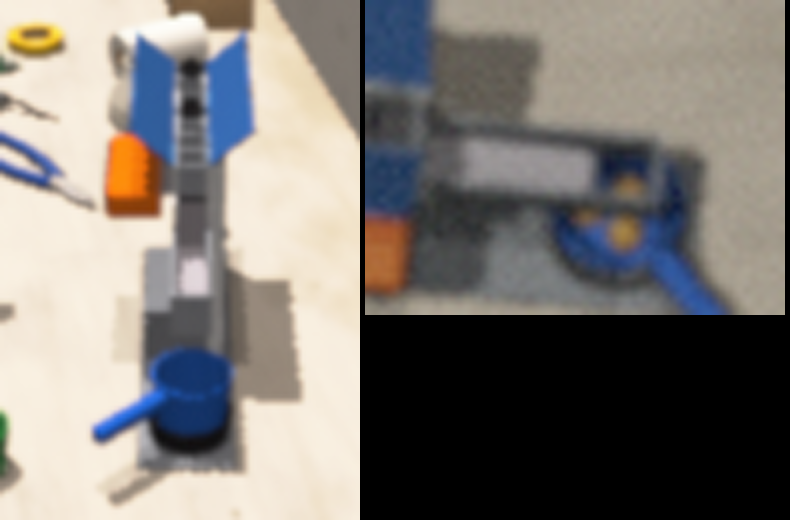

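The top crop shows three brass balls in the cup at (628,190), (590,212) and (625,232). The cup is upright in the holder, and the block is back in its shut position at (385,255).

```bash
python3 -c "
from bench import *
print(close_job())"
```

```text
the job is handed in; nothing more can be done
None
```

The job is handed in: the last pictures show the blue cup upright in the holder with three balls in it and two still in the feeder. The gate is shut against its stop (closing force peaked at about 10 N). No verdict came back.

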